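# Seat a probed reference block in the corner of a datum nest

## Robot

A 7-joint arm with a two-finger parallel gripper is mounted at the origin on a cart in front of the work surface, level with it; the furniture and walls round the work are solid. World frame = base frame: x ahead of the robot, y to its left, z up, the work surface at z = 0. Lengths are in m, angles in rad, forces in N, time in s.
With the tool pointing down it reaches from about 0.375 to 0.925 m from the base axis. Payload 3.1 kg.
Tool frame: the origin (TCP) lies at the very end of the fingers, on their centre line; the grasp point (between the pads) lies 19 mm behind it; z points along the fingers, y is the line along which they close (so a half turn about z gives the same grasp; the last joint's range is limited). The gripper opens to 85 mm and grips with 20 to 120 N. Pads are 22 mm wide; open, the fingers measure 114 mm over their backs; the gripper's body (76 mm by 85 mm) begins 54 mm behind the grasp point. The pads swing forward as they close: fully open they stand 13 mm farther back than shut.
Start: joints at [1.179, 0.383, 0.044, 1.598, -0.018, 1.161, -0.05], TCP at [0.188, -0.622, 0.231] pointing down, gripper open.
Joint ranges: [-2.61, 2.61], [-0.41, 2.15], [-1.48, 1.57], [0, 2.5], [-1.57, 4.71], [0.05, 1.97], [-2.85, 2.85]. Speed limits (rad/s): [2.79, 2.79, 3.14, 3.14, 3.14, 3.14, 3.14].

## Interface

Orientations are given as a rotation vector (axis times angle).
In Python, from bench import env gives the robot as it stands. The module is installed in compiled form; this text tells all that it offers.
- The arm moves only by the shell command python3 -m inch 'ROWS' [OPENING] [FORCE]. ROWS is JSON, a list that holds one entry, the list of rows, each a list of 6 numbers: the shift along the tool's x, y, z in mm, then the turn, a rotation vector about the tool's x, y, z in rad. A call has 1 to 20 rows; each row shifts and turns the commanded pose from where the row before left it, along the tool's axes as they then stand; what a row does not reach is not made up. A row lasts 1/8 s, in which the tool goes at most 62.5 mm and 10.7 degrees, less where a joint would pass 70% of its speed; a pose out of reach is approached as far as the arm can. A call is refused whole if a number of a shift passes 62.5 or a number of a turn 0.188, either way. A call with a gripper value outside its range is refused whole. OPENING is the closure, from -1 (fully open) to 1 (shut), so that 0 is half open, set as the call begins (- or left out, the last holds). The fingers move at their own pace and stop on an object; FORCE is the grip in N (left out, the last holds). Time passes only in rows, so rows that do not move let the fingers close. It gives the time, the measured TCP pose, the force, the opening and the grip force at its end, in the units of the state.
- env.read_state(): the state, without advancing time (a new reading comes with each control period).
- env.get_image(name): name is "scene" or "side" or "wrist"; returns a dict with "color" (400x640x3 uint8, red, green, blue), "z_map" (400x640 float32, m along the optical axis (not along the pixel's ray), 0 where there is no reading), "fx", "fy", "cx", "cy" (pixels), "world_to_cam" (4x4, takes a point from world to camera coordinates). Camera axes: x right, y down, z forward; pixel columns grow to the right and rows downward; lengths in m; the calibration is good to about 2 mm. A picture is of the moment at which its call begins.
- env.sign_off(): hands the job in; it is judged then, once.
The state is a dict: "clock": time; "q": joint angles; "dq": joint speeds; "effort": joint torques, N m; "tcp_pos": TCP position; "tcp_rot": TCP orientation; "force": force on the tool from outside, world axes, zero at the start; "ft_torque": the same for the moment, N m; "finger_gap": opening from 0.0 (shut) to 1.0 (fully open); "grasp_force": force on a finger pad.
Only numpy, scipy, OpenCV 4.12 (cv2) and the standard library are available. Lean on these libraries where they do the work, as an engineer would, in place of code of your own. Each camera call takes 0.05 s, during which the arm holds its last target. There are 200 camera calls.

## Task

Take the temperature probe from its rest and push it fully home into the well in the top of the aluminium reference block. Then set the block flat on the base plate of the datum nest, its plain end to the short stop and its probe end facing out of the nest, and press it into the corner so that it bears on the long stop and the short stop at once. Finish while still holding it there, pressing steadily against both stops, with the probe still fully home, and do not disturb the petri dish, the well plate or the beaker.

Things in the scene. Friction and masses are not known exactly. Their poses are not given: they have to be found in the camera images.
- probe: loose temperature probe, 64 mm long, about 0.03 kg: bare steel shank 7 mm in diameter and 30 mm long with a tapered tip, below a grey cylindrical handle 14 mm in diameter and 34 mm long whose flat underside is a shoulder. It stands upright in the rest at the start, shoulder on the rest. Origin at the tip of the shank, z along the probe towards the handle (up when it stands)
- shoulder (a point): centre of the probe's shoulder (underside of its handle), 30 mm above the tip; fully home in the well this lies on the block's top face
- rest: fixed grey block 50 x 50 x 40 mm with one 9 mm hole in the middle of its top, holding the probe at the start. Origin at the centre of its underside
- block: loose aluminium reference block, 100 (x) x 44 (y) x 45 (z) mm, about 0.4 kg, lying on the bench with its well upward. Origin at the centre of its underside; x runs along its length towards the plain end, the well is near the -x end (probe end)
- well (a point): centre of the mouth of the block's well, in its top face, 35 mm from the block's centre towards -x; the well is a round upright hole 10 mm in diameter and 34 mm deep
- nest: fixed datum nest: slippery dark steel base plate 160 (x) x 110 (y) x 6 (z) mm carrying two low stop rails, 14 mm thick, tops 15 mm above the plate (21 mm above the bench). Origin at the centre of the plate's underside. The block seated in the corner has its origin at x = 10, y = 13, z = 6 mm here, its x axis along the nest's x axis
- long_stop: slippery white plastic rail 90 mm long along the nest's x, on its +y side, fixed. Its inner face is the plane y = +35 mm of the nest and faces the nest's -y. Origin at the centre of its underside, on top of the base plate
- short_stop: slippery white plastic rail 50 mm long along the nest's y, on its +x side, fixed. Its inner face is the plane x = +60 mm of the nest and faces the nest's -x. Origin at the centre of its underside, on top of the base plate
- petri: bystander: loose petri dish with lid, 59 mm in diameter, 15 mm tall, origin at the centre of its underside
- well_plate: bystander: loose white 96-well plate 128 x 86 x 15 mm, origin at the centre of its underside
- beaker_s: bystander: loose small clear beaker, 45 mm in diameter, 59 mm tall, origin at the centre of its underside
Things that resemble listed ones, but are neither listed nor needed, are in the scene too. Leave any yellow look-alike of the block alone.

How it is judged:
On the way:
1. the probe is fully home in the well of the block (distance between shoulder and well below 0.004 m and angle between the z axis of probe and the z axis of block, either way round below 0.12 rad), for 0.2 s.
At the end, for the whole second after the job is handed in: fingers on the block, at rest on the nest's base (3 mm), level and square (0.05 rad), probe end out, within 3 mm of the corner, over 1 N on the long stop and over 1 N on the short stop at once; probe shoulder within 4 mm of the well mouth, probe within 0.12 rad of the block's z (all of step 1 and x of block in the frame of nest between 0.007 and 0.013 m and y of block in the frame of nest between 0.01 and 0.016 m and z of block in the frame of nest below 0.009 m and x of well in the frame of nest below -0.015 m and angle between the x axis of block and the x axis of nest, either way round below 0.05 rad and angle between block's own z axis and vertical below 0.05 rad and contact force between block and long_stop above 1 N and contact force between block and short_stop above 1 N and contact force between the fingers and block above 1 N and linear speed of block below 0.02 m/s); the arm keeps its last pose, push and grip.
It fails at once if the petri dish, the well plate or the beaker is disturbed (moved more than 20 mm) (distance of any of petri, well_plate, beaker_s from where it was at the start of the episode above 0.02 m).
It also fails if it takes over 58 s, if anything falls off the work surface, if the arm or the gripper's body presses on something with over 40 N, if the wrist force passes 120 N, or if a joint passes its speed limit or range.

## Working session

There is one attempt and no reset: what is moved stays moved. The work goes in short steps, Python scripts to look and compute and a shell command to move; the robot and the scene stay as the last step left them, time stands still between calls to the robot, and variables do not carry over. Pictures are saved under pics/ and viewed, at most 11 in all, crops included, and the job is handed in when it is done.

```bash
mkdir -p pics; cat > h.py <<'E'
import numpy as np, cv2
from bench import env
from scipy.spatial.transform import Rotation as R
def pts(im):
    z=im["z_map"]; v,u=np.mgrid[:400,:640]
    P=np.stack([(u-im["cx"])/im["fx"]*z,(v-im["cy"])/im["fy"]*z,z],-1)
    T=np.linalg.inv(im["world_to_cam"]); W=P@T[:3,:3].T+T[:3,3]; W[z==0]=np.nan
    return W
def ray(im,u,v,h):
    T=np.linalg.inv(im["world_to_cam"]); d=T[:3,:3]@np.array([(u-im["cx"])/im["fx"],(v-im["cy"])/im["fy"],1]); o=T[:3,3]
    return o+d*(h-o[2])/d[2]
def save(im,n): cv2.imwrite("pics/"+n,im["color"][:,:,::-1])
E
python3 - <<'E'
from h import *
s=env.read_state(); print({k:np.round(v,3) for k,v in s.items()})
a=env.get_image("scene");b=env.get_image("side")
np.savez("s0.npz",**{n+k:v for n,i in(("a_",a),("b_",b)) for k,v in i.items()})
for i in(a,b): print(np.round(np.linalg.inv(i["world_to_cam"])[:3],2).tolist(),i["fx"])
save(a,"a0.png");save(b,"b0.png")
E
```

```text
{'clock': np.float64(0.0), 'q': array([ 1.179,  0.384,  0.044,  1.6  , -0.018,  1.161, -0.05 ]), 'dq': array([ 0.   ,  0.   , -0.   , -0.001, -0.   , -0.001,  0.001]), 'effort': array([ 0.0000e+00, -4.3345e+01,  1.0250e+00, -2.4951e+01,  1.1000e-02,
        1.2000e-02,  0.0000e+00]), 'tcp_pos': array([ 0.188, -0.621,  0.23 ]), 'tcp_rot': array([-3.105e+00, -4.600e-01,  1.000e-03]), 'force': array([ 0.51 , -0.013, -0.463]), 'ft_torque': array([-0.022,  0.03 , -0.048]), 'grasp_force': np.float64(0.0), 'finger_gap': np.float64(0.999)}
[[-0.47, -0.66, 0.59, -0.28], [-0.88, 0.36, -0.31, 0.42], [-0.01, -0.66, -0.75, 1.09]] 504.2511715694221
[[1.0, 0.05, -0.07, 0.58], [0.08, -0.4, 0.91, -1.12], [0.02, -0.92, -0.4, 0.54]] 441.0199182899372
```

View pics/a0.png

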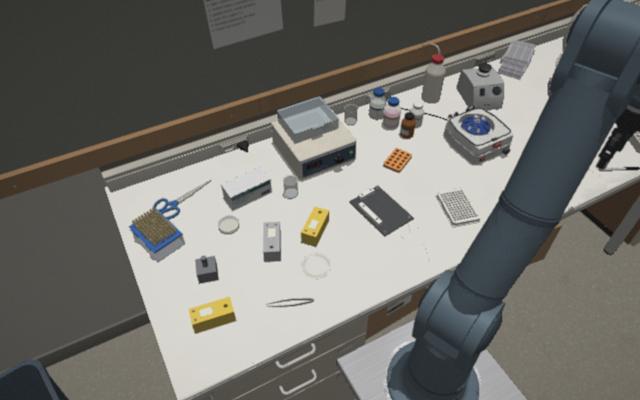

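View pics/b0.png

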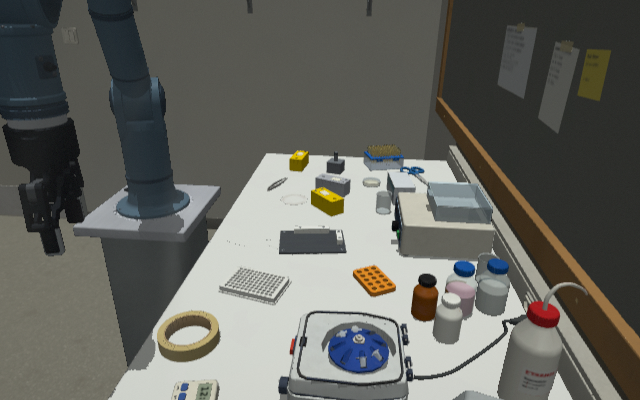

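Scene: the grey block is at (272,240), with yellow look-alikes at (315,226) and (212,313). The probe in its rest is at (206,267) and the nest at (381,210). The petri dish is one of (229,225) or (316,265), the beaker is at (290,187) and the well plate at (458,207). I'll take an enlarged crop to confirm.

```bash
python3 - <<'E'
from h import *
d=np.load("s0.npz"); a={k[2:]:d[k] for k in d if k[0]=='a'}
c=a["color"][170:300,180:420,::-1]
cv2.imwrite("pics/c0.png",cv2.resize(c,None,fx=3.3,fy=3.3,interpolation=cv2.INTER_CUBIC))
W=pts(a)
for n,(u,v) in dict(block=(272,240),rest=(206,267),nest=(381,210),petri=(229,225),ring=(316,265),beak=(290,187),plate=(458,207),y1=(315,226),y2=(212,313)).items(): print(n,np.round(W[v,u],3))
def rect(m,n):
    p=(W[m][:,:2]*1000).astype(np.float32); r=cv2.minAreaRect(p); print(n,len(p),np.round(r[0],1),np.round(r[1],1),round(r[2],2), np.round(np.median(W[m][:,2]),4))
v,u=np.mgrid[:400,:640]
def win(u0,u1,v0,v1): return (u>=u0)&(u<=u1)&(v>=v0)&(v<=v1)
rect(win(255,290,215,268)&(W[:,:,2]>.040)&(W[:,:,2]<.052),"blocktop")
rect(win(190,225,245,290)&(W[:,:,2]>.034)&(W[:,:,2]<.045),"resttop")
rect(win(190,225,240,290)&(W[:,:,2]>.066),"probetop")
rect(win(340,420,180,240)&(W[:,:,2]>.0035)&(W[:,:,2]<.03),"nest")
rect(win(340,420,180,240)&(W[:,:,2]>.016)&(W[:,:,2]<.03),"rails")
E
```

```text
block [0.5   0.158 0.043]
rest [0.502 0.34  0.041]
nest [ 0.477 -0.171  0.006]
petri [0.624 0.234 0.017]
ring [0.399 0.08  0.003]
beak [0.646 0.034 0.049]
plate [ 0.378 -0.368  0.011]
y1 [0.488 0.036 0.043]
y2 [0.367 0.372 0.047]
blocktop 463 [510.1 155.6] [ 42.8 104.7] 66.18 0.0435
resttop 293 [509.8 340.5] [50.6 52. ] 73.31 0.0384
probetop 29 [510.  341.1] [13.1 13.6] 63.68 0.0709
nest 1133 [ 483.2 -181.6] [228.1 226.8] 58.47 0.006
rails 187 [ 499.1 -139.4] [ 53.  134.2] 68.86 0.0193
```

View pics/c0.png

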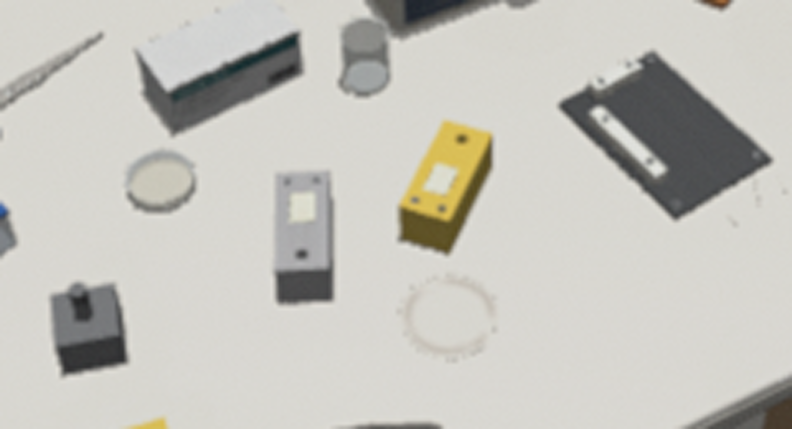

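The crop shows the grey block with a dark well at its near end, pixel (271,247), and two small marks at its plain far end. The grey block is the right one: the yellow ones are ruled out by colour. In the nest, the short stop is at the far end (367,193) and the long stop on the left (370,213).

Next I'll get the nest pose, well and probe by colour.

```bash
python3 - <<'E'
from h import *
d=np.load("s0.npz")
for s in 'ab':
    I={k[2:]:d[k] for k in d if k[0]==s}; g=I["color"].astype(int).max(2)
    W=pts(I)
    def hull(m,h,n):
        m=cv2.morphologyEx(m.astype(np.uint8),cv2.MORPH_OPEN,np.ones((2,2)))
        c=max(cv2.findContours(m,0,1)[0],key=cv2.contourArea)[:,0]
        p=np.array([ray(I,x,y,h)[:2]*1000 for x,y in c],np.float32); r=cv2.minAreaRect(p)
        print(s,n,np.round(r[0],1),np.round(r[1],1),round(r[2],2),c.min(0),c.max(0))
    win=lambda u0,u1,v0,v1:np.s_[v0:v1,u0:u1]
    def M(cond,w): m=np.zeros((400,640),bool); m[w]=cond[w]; return m
    wn=win(340,425,175,245) if s=='a' else win(270,355,222,262)
    hull(M(g<100,wn),.006,"plate dark")
    hull(M((W[:,:,2]>.0165)&(W[:,:,2]<.026)&(g>150),wn),.021,"rails")
    if s=='a':
        hull(M((W[:,:,2]>.038),win(250,295,210,270)),.045,"block top")
        w=win(262,282,240,252); m=M(g<100,w)
        m&= W[:,:,2]>.0; vv,uu=np.nonzero(m); print("wellpix",list(zip(uu,vv))[:40])
        print(np.round(ray(I,271,246.5,.045),4)); print(g[240:254,262:282])
        # rails individually
        m=M((W[:,:,2]>.0165)&(W[:,:,2]<.026)&(g>150),wn).astype(np.uint8)
        n,l=cv2.connectedComponents(m)
        for i in range(1,n):
            p=np.argwhere(l==i)[:,::-1]
            if len(p)>15:
                q=np.array([ray(I,x,y,.021)[:2]*1000 for x,y in p],np.float32); r=cv2.minAreaRect(q); print("rail",len(p),p.mean(0),np.round(r[0],1),np.round(r[1],1),round(r[2],1))
E
```

```text
a plate dark [ 473.4 -171.8] [156.4 107.3] 6.82 [351 189] [413 236]
a rails [ 469.7 -130.2] [87.5 12.3] 8.4 [361 204] [381 223]
a block top [503.8 155. ] [ 43.1 104.2] 66.14 [264 223] [280 254]
wellpix [(np.int64(271), np.int64(246)), (np.int64(272), np.int64(246)), (np.int64(270), np.int64(247)), (np.int64(271), np.int64(247)), (np.int64(272), np.int64(247))]
[0.48   0.1692 0.045 ]
[[212 189 176 174 173 172 173 171 174 172 169 171 173 173 175 177 175 147
  138 193]
 [211 187 176 174 176 172 171 172 170 173 170 171 173 174 174 175 174 146
  140 193]
 [211 188 174 174 174 173 171 173 173 171 171 172 173 173 175 176 176 145
  139 193]
 [212 190 176 175 174 173 171 172 173 173 171 172 173 173 175 178 175 147
  137 194]
 [211 190 178 174 174 173 172 174 172 171 171 171 172 174 174 176 175 145
  139 192]
 [212 191 176 176 175 174 173 165 150 140 146 164 174 174 175 177 176 146
  138 193]
 [212 190 176 174 173 174 171 146 104  82  99 147 170 174 174 177 175 143
  139 193]
 [214 191 177 175 175 172 172 139  96  79  96 146 171 173 175 177 175 144
  139 192]
 [209 190 177 175 174 173 173 160 138 131 141 163 174 174 177 178 177 145
  131 190]
 [207 187 177 176 175 174 173 173 175 174 171 172 175 174 175 177 175 144
  119 186]
 [207 186 177 176 175 173 172 174 175 175 172 171 172 168 164 168 165 137
  116 185]
 [202 171 158 158 152 149 149 149 147 144 143 144 143 134 131 128 128 106
  107 185]
 [197 147 112 110 101  95  97  94  88  82  82  82  81  82  80  78  78  75
  103 187]
 [207 148  83  76  76  72  75  73  73  74  74  74  74  74  73  74  73  73
  105 185]]
rail 51 [365.49019608 192.35294118] [ 545.8 -160.6] [14.  48.3] 8.3
rail 97 [370.10309278 213.03092784] [ 474.2 -129.6] [87.8 12.5] 8.4
b plate dark [ 483.5 -186. ] [158.3 107.9] 6.4 [280 232] [346 254]
b rails [ 485.8 -138. ] [68.7 10.8] 6.45 [302 227] [329 229]
```

```bash
cat >> h.py <<'E'
def go(x,y,z,yaw=None):
    "total shift (mm, tool axes) and tool-z turn from the measured pose to a target (mm, deg)"
    s=env.read_state(); r=R.from_rotvec(s["tcp_rot"]); X=r.as_matrix()[:,0]; y0=np.degrees(np.arctan2(X[1],X[0]))
    dlt=r.inv().apply(np.array([x,y,z])-s["tcp_pos"]*1000)
    print("shift",np.round(dlt,1),"rows",np.ceil(abs(dlt).max()/62.5),"yaw",round(y0,2),"turn",None if yaw is None else round(-np.radians(yaw-y0),3))
    G=R.from_euler("ZX",[y0 if yaw is None else yaw,180],degrees=True); print("tilt fix",np.round((r.inv()*G).as_rotvec(),4),"tcp",np.round(s["tcp_pos"]*1000,1),"F",np.round(s["force"],1),"t",s["clock"],"q7",round(float(s["q"][6]),2),"gap",round(float(s["finger_gap"]),3),"grip",s["grasp_force"])
E
python3 - <<'E'
from h import *
go(430,-170,230,16.9)
w=env.get_image("wrist"); s=env.read_state()
r=R.from_rotvec(s["tcp_rot"]).as_matrix(); C=np.linalg.inv(w["world_to_cam"])
print("cam in tool",np.round(r.T@(C[:3,3]-s["tcp_pos"]),3),"axes",np.round(r.T@C[:3,:3],2).tolist(),w["fx"])
d=np.load("s0.npz")
I={k[2:]:d[k] for k in d if k[0]=='b'}; W=pts(I)
for u,v in((312,240),(255,285),(333,178),(336,165)): print(u,v,np.round(W[v,u],3),np.round(ray(I,u,v,W[v,u][2]),3))
E
```

```text
shift [ 362.4 -361.8    0.8] rows 6.0 yaw 16.84 turn -0.001
tilt fix [-0.0024  0.0001 -0.0011] tcp [ 188.  -621.3  230. ] F [ 0.2 -0.1 -0.9] t 0.1 q7 -0.05 gap 1.0 grip 0.0
cam in tool [ 0.077 -0.    -0.143] axes [[0.0, -0.96, -0.3], [1.0, 0.0, 0.0], [-0.0, -0.3, 0.96]] 282.29994686377466
312 240 [ 0.481 -0.173  0.006] [ 0.481 -0.173  0.006]
255 285 [ 0.386 -0.384  0.013] [ 0.386 -0.384  0.013]
333 178 [0.512 0.146 0.048] [0.512 0.146 0.048]
336 165 [0.512 0.315 0.03 ] [0.512 0.315 0.03 ]
```

```bash
python3 -m inch '[[[60,-60,0,0,0,0],[60,-60,0,0,0,0],[60,-60,0,0,0,0],[60,-60,0,0,0,0],[60,-60,0,0,0,0],[60,-60,0,0,0,0],[0,0,0,0,0,0.164],[0,0,0,0,0,0],[0,0,0,0,0,0]]]'
python3 - <<'E'
from h import *
go(510,340,150,-24)
w=env.get_image("wrist"); save(w,"w1.png"); np.savez("w1.npz",**w)
E
```

```text
clock: 1.27
tcp_pos: [0.3646, -0.2924, 0.2311]
tcp_rot: [-3.135, -0.204, 0.001]
force: [0.1, 0.2, 0.1]
finger_gap: 1.003
grasp_force: 0.0
shift [ 226.2 -608.2   81.1] rows 10.0 yaw 7.45 turn 0.549
tilt fix [-0.000e+00  4.000e-04  5.489e-01] tcp [ 364.6 -292.4  231.1] F [0.1 0.2 0.1] t 1.275 q7 -0.86 gap 1.003 grip 0.0
```

View pics/w1.png

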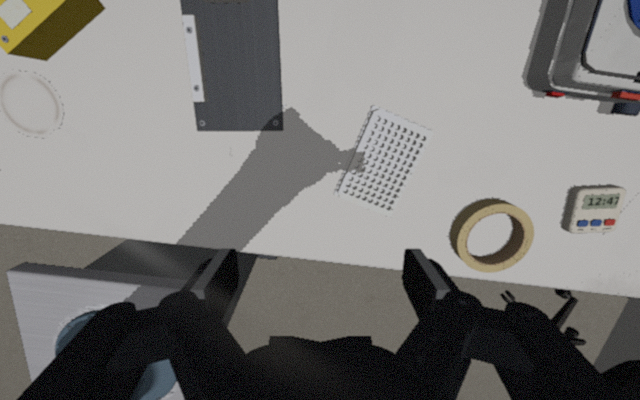

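The wrist view looks ahead along tool +x. The nest shows at the top, (185–280, 0–130), with the long stop at (193,57). Fast rows get clipped, so I'll use smaller steps: move forward over the nest, then look.

```bash
python3 -m inch '[[[35,-30,0,0,0,0],[35,-30,0,0,0,0],[25,-30,0,0,0,0],[0,-20,0,0,0,0],[0,0,0,0,0,0],[0,0,0,0,0,0]]]'
cat > nest.py <<'E'
from h import *
w=env.get_image("wrist"); save(w,"w2.png"); np.savez("w2.npz",**w); W=pts(w); g=w["color"].astype(int).max(2)
ok=(W[:,:,0]>.3)&(W[:,:,1]<-.03)&(W[:,:,1]>-.29)
def comp(m,h,n,amin):
    k,l,st,_=cv2.connectedComponentsWithStats(m.astype(np.uint8))
    for i in range(1,k):
        if st[i,4]<amin: continue
        p=np.argwhere(l==i)[:,::-1]; c=cv2.convexHull(p.astype(np.float32))[:,0]
        q=np.array([ray(w,x,y,h)[:2]*1000 for x,y in c],np.float32); r=cv2.minAreaRect(q)
        print(n,st[i],np.round(r[0],1),np.round(r[1],1),round(r[2],2),"zmed",np.round(np.median(W[l==i][:,2]),4))
comp(ok&(W[:,:,2]>.003)&(W[:,:,2]<.03),.006,"nest all",1500)
comp(ok&(W[:,:,2]>.016)&(W[:,:,2]<.026)&(g>140),.021,"rail",150)
E
python3 nest.py; python3 -c "
from h import *
go(510,340,150,-24)"
```

```text
clock: 2.08
tcp_pos: [0.4441, -0.1723, 0.2312]
tcp_rot: [3.134, 0.199, -0.001]
force: [0.3, -0.5, 0.0]
finger_gap: 0.999
grasp_force: 0.0
nest all [  279    75    91   127 10777] [ 482.3 -173.2] [159.4 109.6] 7.7 zmed 0.0065
rail [303  79  42  13 464] [ 548.9 -163.6] [13. 48.] 7.32 zmed 0.0214
shift [ 129.9 -500.    80.8] rows 9.0 yaw 7.24 turn 0.545
tilt fix [8.000e-04 3.000e-04 5.452e-01] tcp [ 444.2 -172.4  231.2] F [-0.1 -0.1 -0.9] t 2.125 q7 -1.18 gap 1.0 grip 0.0
```

View pics/w2.png

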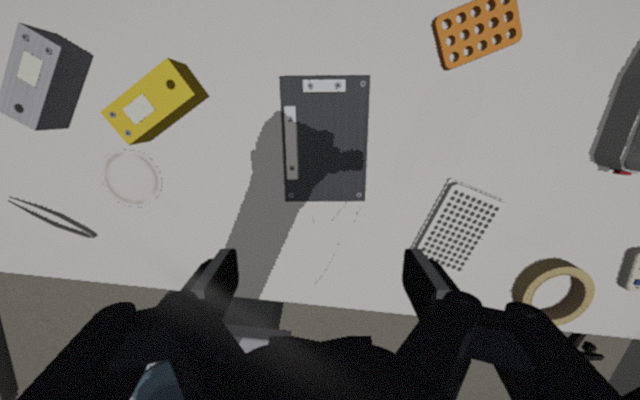

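The nest plate is at (280–369, 75–201) with the long stop at (291,142) and the short stop at (325,86). That puts the nest centre at (482.3, -173.2) mm, yaw about 7.4°, with sizes matching, so the seated block origin is about (490.5, -159). Now to the probe.

```bash
python3 -m inch '[[[11,-45,0,0,0,0],[11,-45,0,0,0,0],[11,-45,0,0,0,0],[11,-45,0,0,0,0],[11,-45,10,0,0,0],[11,-45,10,0,0,0],[11,-45,10,0,0,0],[11,-45,10,0,0,0],[11,-45,20,0,0,0],[11,-45,20,0,0,0],[11,-45,0,0,0,0],[0,0,10,0,0,0.18],[0,0,0,0,0,0.18],[0,0,0,0,0,0.18],[0,0,0,0,0,0],[0,0,0,0,0,0]]]' 0.3
cat > probe.py <<'E'
from h import *
w=env.get_image("wrist"); save(w,"w3.png"); W=pts(w); g=w["color"].astype(int).max(2)
near=(abs(W[:,:,0]-.51)<.06)&(abs(W[:,:,1]-.34)<.06)
for n,lo,hi,h in(("handle top",.068,.08,.074),("rest top",.035,.045,.040)):
    m=(near&(W[:,:,2]>lo)&(W[:,:,2]<hi)).astype(np.uint8); k,l,st,_=cv2.connectedComponentsWithStats(m)
    i=1+np.argmax(st[1:,4]); p=np.argwhere(l==i)[:,::-1]
    q=np.array([ray(w,x,y,h)[:2]*1000 for x,y in p],np.float32); r=cv2.minAreaRect(q)
    print(n,st[i],"c",np.round(r[0],1),np.round(r[1],1),round(r[2],1),"zmed",np.round(np.median(W[l==i][:,2]),4),"circ",np.round(cv2.minEnclosingCircle(q),1) if h>.07 else "")
go(510,340,46,-24)
E
python3 probe.py
```

```text
clock: 4.12
tcp_pos: [0.5018, 0.3353, 0.1412]
tcp_rot: [3.075, -0.642, 0.001]
force: [0.0, 0.9, 0.3]
finger_gap: 0.346
grasp_force: 0.0Traceback (most recent call last):
  File "probe.py", line 8, in <module>
    print(n,st[i],"c",np.round(r[0],1),np.round(r[1],1),round(r[2],1),"zmed",np.round(np.median(W[l==i][:,2]),4),"circ",np.round(cv2.minEnclosingCircle(q),1) if h>.07 else "")
                                                                                                                        ~~~~~~~~^^^^^^^^^^^^^^^^^^^^^^^^^^^^^
    return _wrapfunc(a, 'round', decimals=decimals, out=out)
    return _wrapit(obj, method, *args, **kwds)
    conv = _array_converter(obj)
ValueError: setting an array element with a sequence. The requested array has an inhomogeneous shape after 1 dimensions. The detected shape was (2,) + inhomogeneous part.
```

```bash
sed -i 's/np.round(cv2.minEnclosingCircle(q),1)/cv2.minEnclosingCircle(q)/' probe.py; python3 probe.py
```

```text
handle top [302 193  18  19 256] c [512.3 339.2] [13.3 14.8] 66.4 zmed 0.074 circ ((512.0817260742188, 339.0972900390625), 7.573894023895264)
rest top [ 280  160   63   62 2666] c [511.5 339.5] [50.  51.2] 74.8 zmed 0.0402 circ 
shift [ 6.1 -7.3 95.3] rows 2.0 yaw -23.55 turn 0.008
tilt fix [ 0.0001 -0.0001  0.0078] tcp [501.5 335.8 141.3] F [0.6 0.2 0.6] t 4.225 q7 -2.85 gap 0.353 grip 0.0
```

View pics/w3.png

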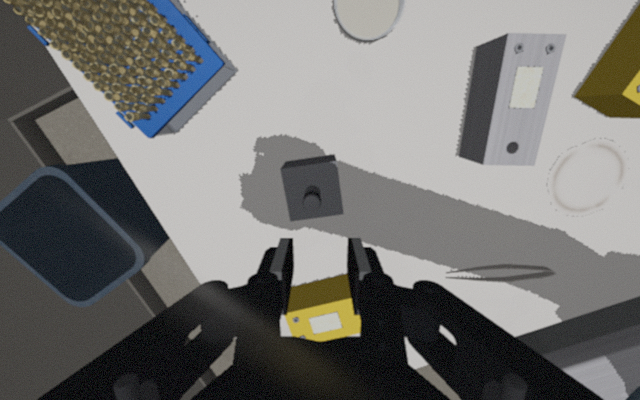

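The picture shows the probe top at (312,201) in the rest, and the block's well at (512,147). Joint 7 is at its limit, so I'll back the turn off a little before descending on the probe.

```bash
python3 -m inch '[[[0,0,0,0,0,-0.18],[9.4,-5.7,0,0,0,0],[0,0,15,0,0,0],[0,0,0,0,0,0],[0,0,0,0,0,0]]]'; python3 -c "
from h import *
go(512,339.2,46)"
```

```text
clock: 4.85
tcp_pos: [0.511, 0.3396, 0.1256]
tcp_rot: [3.12, -0.361, -0.002]
force: [-0.5, 0.8, 0.0]
finger_gap: 0.349
grasp_force: 0.0
shift [ 1.2  0.1 79.6] rows 2.0 yaw -13.21 turn None
tilt fix [0.0009 0.001  0.    ] tcp [511.  339.6 125.6] F [-0.5  0.8  0. ] t 4.85 q7 -2.69 gap 0.349 grip 0.0
```

```bash
python3 -m inch '[[[1,0,30,0,0,0],[0,0,30,0,0,0],[0,0,19.5,0,0,0],[0,0,0,0,0,0]]]'; python3 -m inch '[[[0,0,0,0,0,0],[0,0,0,0,0,0],[0,0,0,0,0,0],[0,0,0,0,0,0],[0,0,0,0,0,0]]]' 1 30
```

```text
clock: 5.35
tcp_pos: [0.5113, 0.3387, 0.0452]
tcp_rot: [3.119, -0.36, -0.004]
force: [-0.2, 0.0, 0.6]
finger_gap: 0.353
grasp_force: 0.0
clock: 5.98
tcp_pos: [0.5132, 0.34, 0.0477]
tcp_rot: [-3.12, 0.361, -0.002]
force: [0.3, -0.8, 3.6]
finger_gap: 0.153
grasp_force: 29.6
```

```bash
python3 -m inch '[[[0,0,-10,0,0,0],[0,0,-25,0,0,0],[0,0,-30,0,0,0],[0,0,-25,0,0,0],[0,0,0,0,0,0],[0,0,0,0,0,0]]]'; python3 -c "
from h import *
go(479,168,135,-23.5)
w=env.get_image('wrist');save(w,'w4.png');W=pts(w);g=w['color'].astype(int).max(2)
np.savez('w4.npz',**w)
m=(abs(W[:,:,2]-.045)<.004)&(W[:,:,1]<.24)&(W[:,:,1]>.09)&(W[:,:,0]>.43); k,l,st,_=cv2.connectedComponentsWithStats(m.astype(np.uint8))
for i in range(1,k):
  if st[i,4]<300: continue
  c=cv2.convexHull(np.argwhere(l==i)[:,::-1].astype(np.float32))[:,0]
  q=np.array([ray(w,x,y,.045)[:2]*1000 for x,y in c],np.float32); print(st[i],cv2.minAreaRect(q),np.nanmedian(W[l==i],0))
"
```

```text
clock: 6.72
tcp_pos: [0.512, 0.3389, 0.1359]
tcp_rot: [3.12, -0.361, -0.002]
force: [0.0, -0.9, -0.3]
finger_gap: 0.149
grasp_force: 29.7
shift [  6.9 173.9   1.1] rows 3.0 yaw -13.19 turn 0.18
tilt fix [0.0013 0.0008 0.18  ] tcp [512.  338.9 135.9] F [ 0.  -0.9 -0.3] t 6.725 q7 -2.68 gap 0.149 grip 29.667523205280304
[ 487   85  103  130 6850] ((513.1262817382812, 156.23019409179688), (47.89006042480469, 100.19949340820312), 65.35556030273438) [0.51779696 0.15479296 0.04546686]
```

View pics/w4.png

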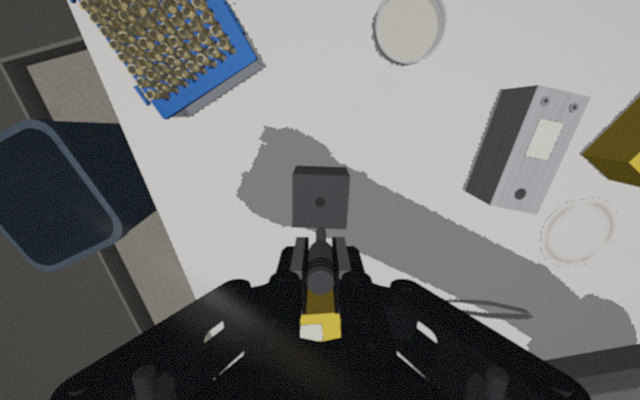

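The view shows the probe held upright with its tip at (321,237), the rest hole at (320,202) and the block's well at (520,194). Now to hover over the well.

```bash
python3 -m inch '[[[1.5,34,0,0,0,0],[1.5,35,0,0,0,0],[1.5,35,0,0,0,0],[1.5,35,0,0,0,0],[1,35,0,0,0,0],[0,0,0,0,0,0.17],[0,0,0,0,0,0],[0,0,0,0,0,0]]]'
cat > well.py <<'E'
from h import *
w=env.get_image('wrist');W=pts(w);g=w['color'].astype(int).max(2); save(w,'w5_%d.png'%(env.read_state()["clock"]*100))
d=np.hypot(W[:,:,0]-.48,W[:,:,1]-.17)
# well: dark blob surrounded by block top
top=(abs(W[:,:,2]-.045)<.005)&(W[:,:,1]<.24)&(W[:,:,1]>.09)&(W[:,:,0]>.43)&(g>110)
k,l,st,_=cv2.connectedComponentsWithStats(top.astype(np.uint8)); i=1+np.argmax(st[1:,4])
c=cv2.convexHull(np.argwhere(l==i)[:,::-1].astype(np.float32))
q=np.array([ray(w,x,y,.045)[:2]*1000 for x,y in c[:,0]],np.float32); print("block top",cv2.minAreaRect(q))
m=np.zeros((400,640),np.uint8); cv2.fillConvexPoly(m,c.astype(int),1); m=(m>0)&(g<95)
k,l,st,ce=cv2.connectedComponentsWithStats(m.astype(np.uint8))
for j in range(1,k):
    if st[j,4]>15:
        p=np.argwhere(l==j)[:,::-1]; e=np.array([ray(w,x,y,.045)[:2]*1000 for x,y in p],np.float32); (x,y),r=cv2.minEnclosingCircle(e); print("dark",st[j],np.round(ce[j],1),"mm",round(x,1),round(y,1),"r",round(r,1))
go(480,170,95,-24)
E
python3 well.py; ls pics
```

```text
clock: 7.78
tcp_pos: [0.4791, 0.1691, 0.1362]
tcp_rot: [3.08, -0.619, -0.002]
force: [-0.5, 0.5, 0.8]
finger_gap: 0.152
grasp_force: 29.7
block top ((526.4808959960938, 148.18136596679688), (43.63273620605469, 68.83845520019531), 65.45550537109375)
dark [316 166  27  18 123] [329.3 171.4] mm 499.2 152.5 r 13.3
shift [ 0.4 -1.  41.3] rows 1.0 yaw -22.74 turn 0.022
tilt fix [0.0001 0.001  0.0219] tcp [479.2 169.2 136.3] F [ 0.3  1.  -0.6] t 7.825 q7 -2.54 gap 0.151 grip 29.6859410405159
a0.png
b0.png
c0.png
w1.png
w2.png
w3.png
w4.png
w5_782.png
```

```bash
python3 -c "
import cv2;i=cv2.imread('pics/w5_782.png')[130:280,240:420];cv2.imwrite('pics/w5c.png',cv2.resize(i,None,fx=4,fy=4,interpolation=cv2.INTER_CUBIC))"
```

```text
(no output)
```

View pics/w5c.png

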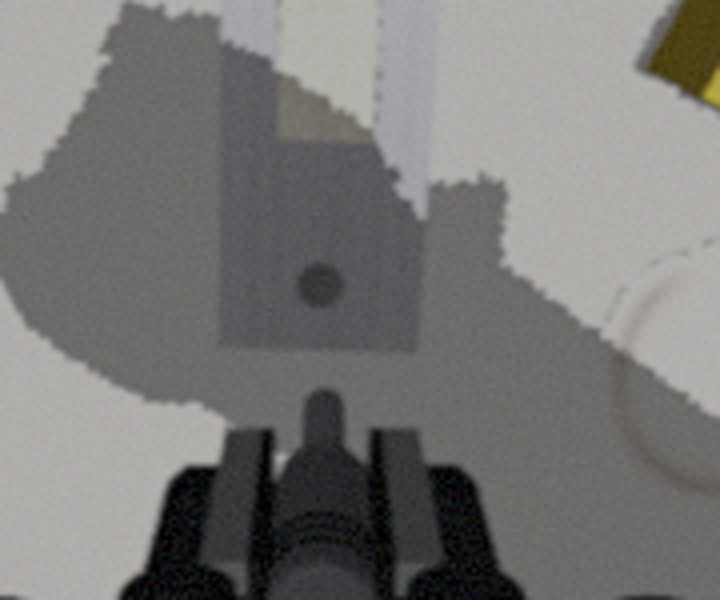

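The well is in shadow at crop (320,284), pixel (320,201). The probe tip is at crop (323,396), pixel (320.8,229).

```bash
cat > tip.py <<'E'
from h import *
import sys
T,u,v,tu,tv=map(float,sys.argv[1:])
w=env.get_image('wrist'); s=env.read_state(); tcp=s["tcp_pos"]*1000
we=ray(w,u,v,.045)*1000; tp=ray(w,tu,tv,(tcp[2]-T)/1000)*1000
print("well",we,"tip",tp,"tip-tcp",tp-tcp)
r=R.from_rotvec(s["tcp_rot"]); print("shift tool using seen tip",r.inv().apply(we-tp)[:2],"assuming tip under tcp",r.inv().apply(we-tcp)[:2])
E
python3 tip.py 37.7 320 201 320.8 229
python3 - <<'E'
from h import *
# cross-check: well in w4 view at (520.5,194.5), block rect there
w=np.load("w4.npz"); print(ray(w,520.3,194.3,.045)*1000, "rest hole", ray(w,320,202,.040)*1000,"tip",ray(w,321,238,.0982)*1000)
E
```

```text
well [480.60976687 168.86418513  45.        ] tip [477.54307717 169.58999511  98.7779793 ] tip-tcp [ -1.7986358    0.33022648 -37.7       ]
shift tool using seen tip [ 3.14858257 -0.51496232] assuming tip under tcp [ 1.39029493 -0.12167284]
[479.90771198 168.52172977  45.        ] rest hole [510.98622074 339.03831374  40.        ] tip [503.45953384 340.20603159  98.2       ]
```

```bash
python3 -m inch '[[[2.5,-0.4,20,0,0,0],[0,0,22,0,0,0],[0,0,0,0,0,0],[0,0,0,0,0,0]]]'; python3 -c "
from h import *
w=env.get_image('wrist');i=w['color'][150:300,240:420,::-1];cv2.imwrite('pics/w6c.png',cv2.resize(i,None,fx=4,fy=4,interpolation=cv2.INTER_CUBIC))"
```

```text
clock: 8.38
tcp_pos: [0.4825, 0.1685, 0.0953]
tcp_rot: [-3.079, 0.623, -0.001]
force: [-0.9, 0.4, 0.1]
finger_gap: 0.149
grasp_force: 29.7
```

View pics/w6c.png

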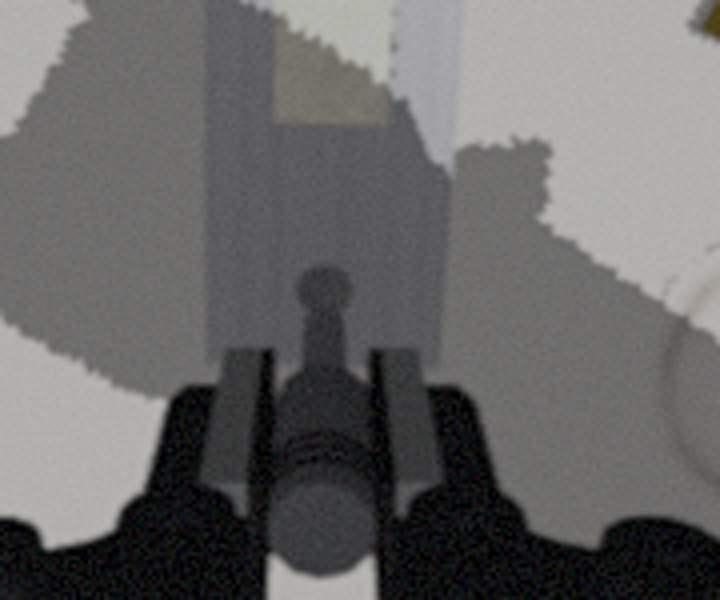

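The well is now at crop (325,290), pixel (321.2,222.5), with the tip just below it at crop (323,315), pixel (320.8,229).

```bash
python3 tip.py 37.7 321.2 222.5 320.8 229
```

```text
well [480.64893428 168.81853093  45.        ] tip [481.2090852  168.93319658  58.12583414] tip-tcp [ -1.74032271   0.41296113 -37.7       ]
shift tool using seen tip [-0.49081421  0.34251099] assuming tip under tcp [-2.3103877   0.69356795]
```

```bash
python3 -m inch '[[[-0.9,0.4,8,0,0,0],[0,0,8,0,0,0],[0,0,6,0,0,0],[0,0,6,0,0,0],[0,0,0,0,0,0]]]'
```

```text
clock: 9.1
tcp_pos: [0.4809, 0.1679, 0.0662]
tcp_rot: [3.079, -0.624, -0.001]
force: [-0.3, -0.8, -0.1]
finger_gap: 0.151
grasp_force: 29.7
```

```bash
python3 -m inch '[[[0,0,5,0,0,0],[0,0,4,0,0,0],[0,0,3,0,0,0],[0,0,2,0,0,0],[0,0,0,0,0,0]]]'
```

```text
clock: 9.72
tcp_pos: [0.4811, 0.1679, 0.0528]
tcp_rot: [-3.079, 0.624, 0.0]
force: [0.1, -0.0, -0.0]
finger_gap: 0.151
grasp_force: 29.8
```

```bash
python3 -m inch '[[[0,0,1.5,0,0,0],[0,0,1.5,0,0,0],[0,0,0,0,0,0]]]'
```

```text
clock: 10.1
tcp_pos: [0.4815, 0.168, 0.0524]
tcp_rot: [3.077, -0.624, 0.001]
force: [-5.7, -2.1, 18.3]
finger_gap: 0.155
grasp_force: 31.7
```

The contact height is what it should be, so the probe is home. Release, lift, and line up over the block.

```bash
python3 -m inch '[[[0,0,-1.5,0,0,0],[0,0,0,0,0,0],[0,0,0,0,0,0],[0,0,0,0,0,0],[0,0,-10,0,0,0],[0,0,-30,0,0,0],[0,0,-30,0,0,0],[38,0,0,0,0,0.028],[0,0,0,0,0,0],[0,0,0,0,0,0]]]' -1
cat > chk.py <<'E'
from h import *
w=env.get_image('wrist');save(w,'chk_%d.png'%(env.read_state()["clock"]*100)); a=env.get_image('scene'); b=env.get_image('side')
for n,I in (("w",w),("a",a),("b",b)):
    W=pts(I); m=(abs(W[:,:,0]-.48)<.02)&(abs(W[:,:,1]-.169)<.02)&(W[:,:,2]>.06)&(W[:,:,2]<.1)
    z=W[m]; print(n,len(z),"probe top z",np.percentile(z[:,2],90) if len(z) else None,np.median(z,0) if len(z) else None)
W=pts(w); m=(abs(W[:,:,2]-.045)<.004)&(W[:,:,1]<.24)&(W[:,:,1]>.09)&(W[:,:,0]>.43); k,l,st,_=cv2.connectedComponentsWithStats(m.astype(np.uint8)); i=1+np.argmax(st[1:,4])
c=cv2.convexHull(np.argwhere(l==i)[:,::-1].astype(np.float32))[:,0]
q=np.array([ray(w,x,y,.045)[:2]*1000 for x,y in c],np.float32); print(st[i],cv2.minAreaRect(q))
go(517,152.5,21,-24.5)
E
python3 chk.py
```

```text
clock: 11.35
tcp_pos: [0.5156, 0.1532, 0.1213]
tcp_rot: [-3.07, 0.668, 0.001]
force: [-0.4, 0.1, -0.6]
finger_gap: 0.997
grasp_force: 0.0
w 432 probe top z 0.07960807987779503 [0.4833408  0.16794313 0.07799713]
a 35 probe top z 0.07813503982189363 [0.47572461 0.17132065 0.07310005]
b 28 probe top z 0.07931214293928247 [0.47726143 0.16565784 0.07221352]
[ 292  151   57  116 5868] ((512.52783203125, 154.77011108398438), (44.017757415771484, 100.54935455322266), 65.44873046875)
shift [  2.5   0.1 100. ] rows 2.0 yaw -24.44 turn 0.001
tilt fix [0.0006 0.0011 0.001 ] tcp [514.9 153.7 121. ] F [ 0.8 -0.7  0.4] t 11.5 q7 -2.54 gap 1.003 grip 0.0
```

Probe top is at 79.6 mm, so it is home. The block is at (512.5, 154.8), yaw -24.5°. Descend and grip.

```bash
python3 -m inch '[[[2,0,30,0,0,0],[0,0,30,0,0,0],[0,0,30,0,0,0],[0,0,13,0,0,0],[0,0,0,0,0,0]]]'; python3 -m inch '[[[0,0,0,0,0,0],[0,0,0,0,0,0],[0,0,0,0,0,0],[0,0,0,0,0,0],[0,0,0,0,0,0],[0,0,0,0,0,0]]]' 1 70
```

```text
clock: 12.12
tcp_pos: [0.5168, 0.1524, 0.0176]
tcp_rot: [3.069, -0.666, -0.003]
force: [-1.4, 0.2, 1.1]
finger_gap: 0.997
grasp_force: 0.0
clock: 12.88
tcp_pos: [0.5193, 0.1524, 0.0198]
tcp_rot: [-3.069, 0.667, -0.004]
force: [-0.6, -0.4, 6.3]
finger_gap: 0.501
grasp_force: 74.7
```

```bash
python3 -m inch '[[[0,0,-10,0,0,0],[0,0,-30,0,0,0],[0,0,-35,0,0,0],[0,0,0,0,0,0],[0,0,0,0,0,0]]]'; python3 -c "
from h import *
go(488,-167,95,7.4)"
```

```text
clock: 13.5
tcp_pos: [0.5165, 0.1515, 0.092]
tcp_rot: [3.068, -0.667, -0.004]
force: [-0.7, 0.0, -4.4]
finger_gap: 0.501
grasp_force: 73.6
shift [106.3 301.6  -2.6] rows 5.0 yaw -24.54 turn -0.557
tilt fix [ 0.0014  0.0024 -0.5575] tcp [516.5 151.5  92. ] F [-0.7  0.  -4.4] t 13.5 q7 -2.57 gap 0.501 grip 73.58444809913635
```

```bash
python3 -m inch '[[[10.6,30,0,0,0,0],[10.6,30,0,0,0,0],[10.6,30,0,0,0,0],[10.6,30,0,0,0,0],[10.6,30,0,0,0,0],[10.6,30,0,0,0,0],[10.6,30,0,0,0,0],[10.6,30,0,0,0,0],[10.6,30,0,0,0,0],[10.6,30,0,0,0,0],[0,0,0,0,0,-0.14],[0,0,0,0,0,-0.14],[0,0,0,0,0,-0.14],[0,0,0,0,0,-0.137],[0,0,0,0,0,0],[0,0,0,0,0,0]]]'
cat > look.py <<'E'
from h import *
import sys
s=env.read_state(); w=env.get_image('wrist'); t=int(s["clock"]*100); save(w,'lk_%d.png'%t); W=pts(w); tcp=s["tcp_pos"]
zt=tcp[2]+.0252  # block top
m=(abs(W[:,:,2]-zt)<.005)&(np.hypot(W[:,:,0]-tcp[0],W[:,:,1]-tcp[1])<.085); k,l,st,_=cv2.connectedComponentsWithStats(m.astype(np.uint8)); i=1+np.argmax(st[1:,4])
c=cv2.convexHull(np.argwhere(l==i)[:,::-1].astype(np.float32))[:,0]
q=np.array([ray(w,x,y,zt)[:2]*1000 for x,y in c],np.float32); print("block top",st[i],cv2.minAreaRect(q),"z-tcp",np.median(W[l==i][:,2])-tcp[2])
m=(np.hypot(W[:,:,0]-tcp[0],W[:,:,1]-tcp[1])<.07)&(W[:,:,2]-zt>.026)&(W[:,:,2]-zt<.042)&(W[:,:,0]<tcp[0]-.02); print("probe pts",m.sum(),np.percentile(W[m][:,2],90)-zt,np.median(W[m],0))
go(488.7,-167.3,40,7.4)
E
python3 look.py
```

```text
clock: 15.5
tcp_pos: [0.4888, -0.1644, 0.0921]
tcp_rot: [-3.134, -0.199, 0.003]
force: [-0.4, -0.4, -2.7]
finger_gap: 0.502
grasp_force: 73.5
block top [  243   188   154   154 14443] ((492.4527282714844, -163.86422729492188), (82.06873321533203, 72.43889617919922), 7.315725803375244) z-tcp 0.02549642419810963Traceback (most recent call last):
  File "look.py", line 8, in <module>
    m=(np.hypot(W[:,:,0]-tcp[0],W[:,:,1]-tcp[1])<.07)&(W[:,:,2]-zt>.026)&(W[:,:,2]-zt<.042)&(W[:,:,0]<tcp[0]-.02); print("probe pts",m.sum(),np.percentile(W[m][:,2],90)-zt,np.median(W[m],0))
                                                                                                                                             ~~~~~~~~~~~~~^^^^^^^^^^^^^^
    return _quantile_unchecked(
        a, q, axis, out, overwrite_input, method, keepdims, weights)
    return _ureduce(a,
                    func=_quantile_ureduce_func,
    ...<5 lines>...
                    overwrite_input=overwrite_input,
                    method=method)
    r = func(a, **kwargs)
    result = _quantile(arr,
                       quantiles=q,
    ...<2 lines>...
                       out=out,
                       weights=wgt)
    slices_having_nans = np.isnan(arr[-1, ...])
                                  ~~~^^^^^^^^^
IndexError: index -1 is out of bounds for axis 0 with size 0
```

```bash
python3 -m inch '[[[0,3,20,0,0,0],[0,0,20,0,0,0],[0,0,14,0,0,0],[0,0,0,0,0,0],[0,0,0,0,0,0]]]'; python3 -c "
from h import *
w=env.get_image('wrist');i=w['color'][130:400,140:500,::-1];cv2.imwrite('pics/w7c.png',cv2.resize(i,None,fx=2.2,fy=2.2,interpolation=cv2.INTER_CUBIC)); go(488.7,-167.3,26,7.4)"
```

```text
clock: 16.18
tcp_pos: [0.4907, -0.1677, 0.0395]
tcp_rot: [3.135, 0.202, 0.001]
force: [0.1, -0.7, -4.3]
finger_gap: 0.498
grasp_force: 73.5
shift [-2.3 -0.8 13.9] rows 1.0 yaw 7.38 turn -0.0
tilt fix [ 0.0006 -0.0015 -0.0003] tcp [ 491.1 -167.8   39.9] F [ 0.4  0.8 -3.8] t 16.225 q7 -1.43 gap 0.503 grip 73.48604321479797
```

View pics/w7c.png

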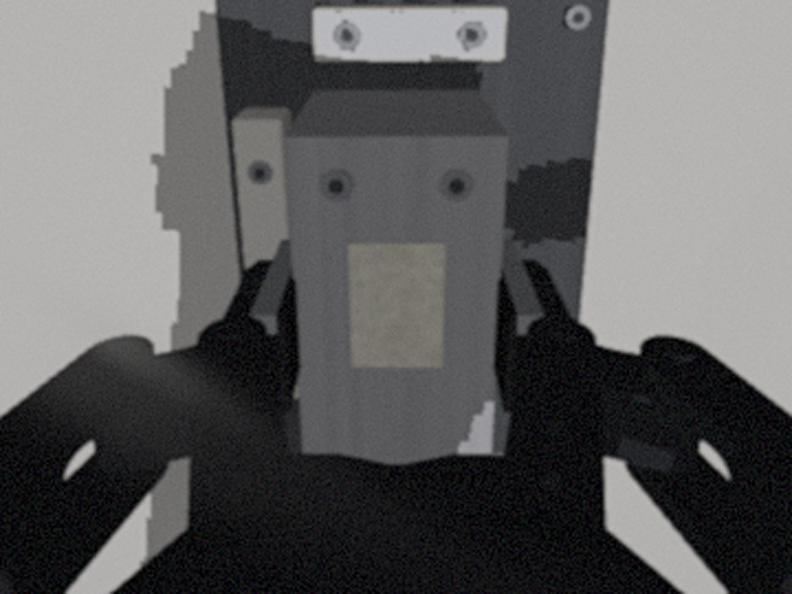

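The block is in the grip over the nest. The short stop is ahead at crop (410,35) and the long stop on the left at (260,180), both clear. Lowering.

```bash
python3 -m inch '[[[-2,0,5,0,0,0],[0,0,4,0,0,0],[0,0,3,0,0,0],[0,0,0,0,0,0],[0,0,0,0,0,0]]]'; python3 -m inch '[[[0,0,1,0,0,0],[0,0,1,0,0,0],[0,0,0,0,0,0]]]'
```

```text
clock: 16.85
tcp_pos: [0.4884, -0.1679, 0.0273]
tcp_rot: [3.135, 0.202, 0.0]
force: [-0.4, 0.4, -4.9]
finger_gap: 0.499
grasp_force: 73.5
clock: 17.23
tcp_pos: [0.4884, -0.168, 0.0258]
tcp_rot: [3.135, 0.202, 0.0]
force: [-1.2, -0.2, 0.9]
finger_gap: 0.5
grasp_force: 74.0
```

```bash
python3 -m inch '[[[3,-2,0.3,0,0,0],[3,-2,0,0,0,0],[2,-2,0,0,0,0],[0,0,0,0,0,0],[0,0,0,0,0,0]]]'; python3 -m inch '[[[1,-1,0,0,0,0],[1,-1,0,0,0,0],[0,0,0,0,0,0],[0,0,0,0,0,0]]]'
```

```text
clock: 17.85
tcp_pos: [0.4967, -0.1614, 0.0258]
tcp_rot: [3.134, 0.202, 0.004]
force: [-2.3, -1.5, 4.9]
finger_gap: 0.504
grasp_force: 74.6
clock: 18.35
tcp_pos: [0.4974, -0.1606, 0.0258]
tcp_rot: [3.133, 0.201, 0.0]
force: [-2.6, -3.1, 7.7]
finger_gap: 0.504
grasp_force: 74.9
```

```bash
python3 -m inch '[[[1,-1,0,0,0,0],[0,0,0,0,0,0],[0,0,0,0,0,0]]]'; python3 -m inch '[[[1,-1,0,0,0,0],[0,0,0,0,0,0],[0,0,0,0,0,0]]]'
```

```text
clock: 18.73
tcp_pos: [0.4974, -0.1604, 0.0258]
tcp_rot: [3.132, 0.199, -0.003]
force: [-4.8, -5.1, 8.9]
finger_gap: 0.505
grasp_force: 75.2
clock: 19.1
tcp_pos: [0.4973, -0.1603, 0.0258]
tcp_rot: [3.131, 0.197, -0.005]
force: [-6.8, -5.0, 10.6]
finger_gap: 0.499
grasp_force: 75.5
```

```bash
python3 -m inch '[[[0,-1,0,0,0,0],[0.5,-1,0,0,0,0],[0,0,0,0,0,0],[0,0,0,0,0,0]]]'; python3 - <<'E'
from h import *
go(497.6,-158.1,25.8,7.4)
w=env.get_image('wrist');save(w,'w8.png');W=pts(w);g=w['color'].astype(int).max(2)
np.savez('w8.npz',**w)
i=w['color'][130:400,140:500,::-1];cv2.imwrite('pics/w8c.png',cv2.resize(i,None,fx=2.2,fy=2.2,interpolation=cv2.INTER_CUBIC))
E
```

```text
clock: 19.6
tcp_pos: [0.4972, -0.1598, 0.0258]
tcp_rot: [3.13, 0.195, -0.006]
force: [-6.7, -6.9, 12.0]
finger_gap: 0.5
grasp_force: 75.4
shift [ 0.6 -1.6  0. ] rows 1.0 yaw 7.13 turn -0.005
tilt fix [ 0.0055  0.0044 -0.0048] tcp [ 497.2 -159.8   25.8] F [-6.7 -6.9 12. ] t 19.6 q7 -1.47 gap 0.5 grip 75.37530183792114
```

View pics/w8c.png

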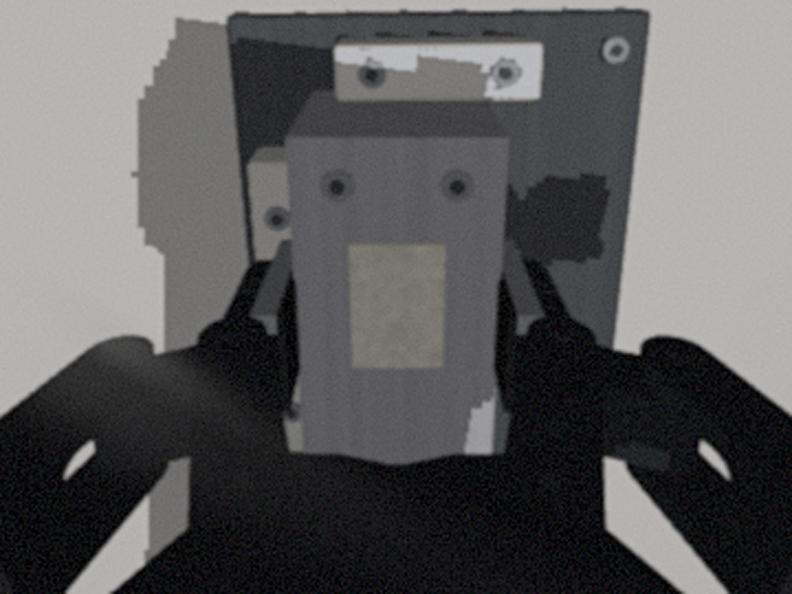

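The plain end meets the short stop at crop v≈100, and the block's left side overlaps the long stop at (270,200). I'll compute the gaps from these edges.

```bash
python3 - <<'E'
from h import *
w=np.load('w8.npz'); a=np.radians(7.4); c,s=np.cos(a),np.sin(a)
def N(cu,cv,z,n):
    p=ray(w,140+cu/2.2,130+cv/2.2,z)[:2]*1000-[482.3,-173.2]; print(n,np.round([c*p[0]+s*p[1],-s*p[0]+c*p[1]],1))
N(249,163,.021,"long rail outer far corner (y=49)")
N(286,137,.051,"block top left front (want 60,35)"); N(509,137,.051,"block top right front (60,-9)")
N(335,100,.021,"short rail front-left top (x=60)"); N(542,100,.021,"short rail front-right")
N(230,15,.006,"plate corner(80,55)"); N(649,12,.006,"plate corner (80,-55)")
E
```

```text
long rail outer far corner (y=49) [44.2 47.8]
block top left front (want 60,35) [59.6 32.8]
block top right front (60,-9) [ 59.4 -11.1]
short rail front-left top (x=60) [60.2 25.8]
short rail front-right [ 59.9 -24.5]
plate corner(80,55) [79.2 53.3]
plate corner (80,-55) [ 79.4 -54.2]
```

```bash
python3 -m inch '[[[0,-1,-0.8,0,0,0],[0,-1,0,0,0,0],[0,-1,0,0,0,0],[0,0,0,0,0,0],[0,0,0,0,0,0]]]'; python3 -m inch '[[[0.5,-1,0,0,0,0],[0,-1,0,0,0,0],[0,0,0,0,0,0],[0,0,0,0,0,0]]]'
```

```text
clock: 20.27
tcp_pos: [0.4972, -0.1585, 0.026]
tcp_rot: [3.128, 0.197, -0.004]
force: [-3.8, -10.7, 4.7]
finger_gap: 0.5
grasp_force: 74.5
clock: 20.78
tcp_pos: [0.4972, -0.1584, 0.026]
tcp_rot: [3.125, 0.196, -0.005]
force: [-4.5, -14.1, 5.0]
finger_gap: 0.499
grasp_force: 74.5
```

```bash
python3 -m inch '[[[0.7,0,0,0,0,0],[0.5,0,0,0,0,0],[0,0,0,0,0,0],[0,0,0,0,0,0],[0,0,0,0,0,0],[0,0,0,0,0,0],[0,0,0,0,0,0],[0,0,0,0,0,0]]]'; python3 - <<'E'
from h import *
go(497.6,-158.1,26,7.4)
a=env.get_image("scene");b=env.get_image("side")
for n,I in(("a",a),("b",b)):
    W=pts(I); p=np.array([.4905-.0347,-.159-.0045]); m=(np.hypot(W[:,:,0]-p[0],W[:,:,1]-p[1])<.012)&(W[:,:,2]>.055)&(W[:,:,2]<.1); z=W[m]
    print(n,len(z),np.percentile(z[:,2],[50,90]) if len(z) else "")
d=np.load("s0.npz")   # bystanders: image change near each
for nm,u,v in(("petri",229,225),("beaker",290,187),("plate",458,207)):
    A=d["a_color"][v-14:v+14,u-14:u+14].astype(int); B=a["color"][v-14:v+14,u-14:u+14].astype(int); print(nm,abs(A-B).mean())
E
```

```text
clock: 21.78
tcp_pos: [0.4971, -0.1584, 0.026]
tcp_rot: [3.125, 0.196, -0.009]
force: [-7.8, -13.6, 7.5]
finger_gap: 0.498
grasp_force: 74.9
shift [ 0.5 -0.2  0. ] rows 1.0 yaw 7.16 turn -0.004
tilt fix [ 0.0098  0.0065 -0.0041] tcp [ 497.1 -158.4   26. ] F [ -7.8 -13.6   7.5] t 21.775 q7 -1.48 gap 0.498 grip 74.90592956542969
a 47 [0.07308862 0.08389857]
b 67 [0.07156581 0.08577794]
petri 18.62925170068027
beaker 17.282738095238095
plate 49.877125850340136
```

The push is steady on both stops and probe top is at about 85 mm, so the probe is home in the seated block. The bystander image differences come from the arm and its shadow; nothing has been near them. Handing in.

```bash
python3 -c "
from bench import env
print(env.sign_off())"
```

```text
the job is handed in; nothing more can be done
None
```

I handed the job in at 21.8 s: by my measurements the probe is fully home and the block is held in the nest corner, pressed at about 9 N on the short stop and 12 N on the long stop; no verdict came back, and I didn't verify the three bystanders in the final images, though no move went near them.

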